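Slide a drill template onto its locating pins and latch it

TASK

Pick up the aluminium drill template by its wooden handle and rest it on top of the three locating pins of the drilling jig, a little short of its place, then slide it gently along the jig until its holes drop over the pins and it lies flush. Then swing the jig's turn catch fully over the edge of the template and let go. Never force or jam the template against the jig, and leave the collet standing where it is on the jig.

Things in the scene. Friction and masses are not known exactly. Their poses are not given: they have to be found in the camera images.
- jig: Drilling jig fixed to the table: plywood base 270 x 210 x 18 mm (x, y, z). Origin: centre of its underside, z up. On it lies a flat steel pin carriage 252 x 110 x 6 mm with three upright locating pins. Four screw heads near the carriage's ends stand 3 mm above it, clear of the template.
- pins_nominal (a point): Point fixed to the jig, 24 mm above its origin, level with the carriage's top. Axes as the jig's. Three steel pins, 10 mm thick, 8 mm high (top 3 mm tapers to 7 mm), stand at (x, y) = (42+s, 0), (-45+s, 32), (-45+s, -32) mm from it. s: unreported shift of -11 to 11 mm at which the carriage is clamped; it stays put under 30 N. Across (y) the pins are true.
- template: Loose aluminium template 160 x 120 x 8 mm, 0.3 kg +-20%; 13 mm holes at (x, y) = (42, 0), (-45, 32), (-45, -32) mm. Origin: centre of underside. Wooden handle on its middle, 18 (x) x 50 mm (y), from z = 8 to 44 mm: grip across x. Its x is to point along the jig's x (starts within 0.7 rad of it). Origin is 32 mm above the jig's when it rests on the pins, 24 when flush, then at jig y = 0, x = s.
- catch (a joint): Turn catch: flat steel arm 16 mm wide, 6 thick, 40 from vertical pivot to tip, underside 33.5 mm above the jig's origin, 1.5 above a flush template (one still on the pins blocks it). 0: points to the jig's -x, beside the template; counter-clockwise from above to 1.57, its stop: points to jig -y, 20 mm over the template. Starts at -0.5 to 0.1, stays where left, takes 1.5 N at the knob.
- catch_knob (a point): Point on the axis of the catch's upright round knob, 14 mm in diameter, standing on the arm 30 mm from the pivot, from 39.5 to 73.5 mm above the jig's origin; the point is 58.5 mm above it.
- catch_pivot (a point): Point on the catch's vertical turning axis, fixed to the jig at (0, 80, 33.5) mm of its frame.
- collet: Steel collet 22 mm in diameter, 26 mm high, standing loose on the jig's near right corner at about (-98, -86) mm of its frame. Origin: centre of its foot. A bystander.

How it is judged:
On the way, in this order (a step that is already met when the one before it is completed fails the run):
1. the template rests on the tops of the pins, over the jig (z of template in the frame of jig between 0.029 and 0.036 m and horizontal distance between template and jig below 0.06 m and contact force between template and jig above 0.8 N), for 0.2 s.
2. the template has dropped over the pins and lies flush, the catch still open (z of template in the frame of jig between 0.022 and 0.0255 m and angle between template's own z axis and vertical below 0.04 rad and x of template in the frame of jig between -0.018 and 0.018 m and y of template in the frame of jig between -0.008 and 0.008 m and angle between the x axis of template and the x axis of jig, either way round below 0.08 rad and value of joint catch below 0.5 rad), for 0.2 s.
3. the catch is swung over the template (z of template in the frame of jig between 0.022 and 0.0255 m and angle between template's own z axis and vertical below 0.04 rad and x of template in the frame of jig between -0.018 and 0.018 m and y of template in the frame of jig between -0.008 and 0.008 m and angle between the x axis of template and the x axis of jig, either way round below 0.08 rad and value of joint catch above 1.4 rad), for 0.1 s.
At the end, for the whole second after the job is handed in: Template flush over the pins (origin 22 to 25.5 mm above the jig's, level within 0.04 rad, within 18 mm of the jig's centre in x and 8 mm in y, yaw within 0.08 rad), at rest and released; catch turned over it beyond 1.4 rad (all of step 3 and linear speed of template below 0.01 m/s and contact force between the fingers and template below 0.1 N); the robot touches nothing.
It fails at once if the template is forced or jammed against the jig (over 35 N) (contact force between template and jig above 35 N).
It fails at once if the collet on the jig is moved by more than 20 mm (distance of collet from where it was at the start of the episode above 0.02 m).
It also fails if it takes over 58 s, if anything falls off the work surface, if the arm or the gripper's body presses on something with over 40 N, if the wrist force passes 120 N, or if a joint passes its speed limit or range.

ROBOT

A 7-joint arm with a two-finger parallel gripper is mounted at the origin on a cart in front of the work surface, level with it; the furniture and walls round the work are solid. World frame = base frame: x ahead of the robot, y to its left, z up, the work surface at z = 0. Lengths are in m, angles in rad, forces in N, time in s.
With the tool pointing down it reaches from about 0.35 to 0.9 m from the base axis. Payload 8.1 kg.
Tool frame: the origin (TCP) lies at the very end of the fingers, on their centre line; the grasp point (between the pads) lies env.grip_point_offset behind it (env.grip_point_offset is the distance from the TCP to the grasp point, in m); z points along the fingers, y is the direction in which the jaws open and shut (so a half turn about z gives the same grasp; the last joint's range is limited). The gripper opens to 92 mm and grips with 3 to 60 N. Pads are 19 mm wide; open, the fingers measure 130 mm over their backs; the gripper's body (75 mm by 190 mm) begins 47 mm behind the grasp point.
Start: joints at [1.029, 0.434, 0.025, 1.573, -0.012, 1.134, -0.075], TCP at [0.266, -0.566, 0.227] pointing down, gripper open.
Joint ranges: [-2.62, 2.62], [-0.44, 2.09], [-1.27, 1.32], [0.08, 2.57], [-1.32, 4.46], [0.12, 2], [-2.74, 2.74]. Speed limits (rad/s): [2.22, 2.22, 3.01, 3.01, 3.14, 3.14, 3.14].

INTERFACE

Orientations are given as a unit quaternion [w, x, y, z].
In Python, from cell import env gives the robot as it stands.
- The arm moves only by the tool carry_out, never from a script. Its argument "motion" is a list of rows, each an object with "linear": the shift along the tool's x, y, z in cm, a list of three; "yaw": the turn about the tool's z in rad; "grip": the opening, from -1 (shut) to 1 (fully open). A call has 1 to 10 rows; each row is the pose to reach, as a shift and turn from the pose commanded when the call began, along the tool's axes at that moment; what a row does not reach only later rows make up. A row lasts 1/12 s, in which the tool goes at most 41.7 mm and 7.16 degrees, less where a joint would pass 70% of its speed; a pose out of reach is approached as far as the arm can. A call with a gripper value outside its range is refused whole. The fingers move at their own pace and stop on an object; the grip force is fixed at half the most. Time passes only in rows, so rows that repeat a pose let the fingers close. It gives the time, the measured TCP pose, the force and the opening at its end, in the units of the state.
- env.sense(): the state, without advancing time (a new reading comes with each control period).
- env.get_image(name): name is "side" or "top"; returns (picture, depth): 480x640x3 uint8, blue, green, red; 480x640 float32, m along the optical axis (not along the pixel's ray), 0 where there is no reading.
- env.camera_model(name): a dict with "K" (3x3 intrinsics, pixels), "camera_from_world" (4x4, takes a point from world to camera coordinates). Camera axes: x right, y up, looking along -z (the intrinsics and any distortion apply to the point x, -y, -z); pixel columns grow to the right and rows downward; lengths in m; the calibration is good to about 2 mm. A picture is of the moment at which its call begins. camera_model takes no time and is no camera call.
- env.finish_job(): hands the job in, once; it reports no verdict.
Trained networks look in the newest picture that a camera, given by its name, has taken for a name from the list of things; names that differ only in an ending like _2 or _b are one class to them, and where a whole thing is asked for, a point or a joint stands for the part that bears it (a point fixed in the world has none). Each returns a list of dicts, best first, with "p" (0 to 1); they miss things now and then, are a little off and sometimes report something else, mostly with a low value. They report only what shows in the picture. A call takes as long as a camera call.
- env.spot_in(camera, label): "xy" ([column, row] as shares, 0 to 1, of the picture: columns of its width, rows of its height, amid what is visible of it).
The state is a dict: "t": time; "joints": joint angles; "qvel": joint speeds; "effort": joint torques, N m; "tcp_pos": TCP position; "orientation": TCP orientation; "ft_force": force on the tool from outside, world axes, zero at the start; "moment": the same for the moment, N m; "finger_gap": opening from 0.0 (shut) to 1.0 (fully open).
Only numpy, scipy, OpenCV 4.12 (cv2) and the standard library are available. Lean on these libraries where they do the work, as an engineer would, in place of code of your own. Each camera call takes 0.05 s, during which the arm holds its last target. There are 200 camera calls.

## Working session

There is one attempt and no reset: what is moved stays moved. The work goes in short steps, Python scripts to look and compute and a tool call to move; the robot and the scene stay as the last step left them, time stands still between calls to the robot, and variables do not carry over. Pictures are saved under pics/ and viewed, about 8 in all and at most 12, crops included, and the job is handed in when it is done.

Besides the shell and the picture viewer there is one more tool, called after "Emit:" by a JSON object that holds its "op" and its "data", one argument or row to a line. carry_out: Moves the arm, as the interface text tells. Its arguments: {"type":"object","properties":{"motion":{"type":"array"}},"required":["motion"]}

```bash
mkdir -p pics; ls
cat > h.py <<'E'
from cell import env
import numpy as np, cv2
def look(cam, fn=None):
    im,d=env.get_image(cam)
    if fn: cv2.imwrite('pics/'+fn,im)
    return im,d
def world(cam,u,v,z=None,depth=None):
    m=env.camera_model(cam); K=np.array(m['K']); T=np.linalg.inv(np.array(m['camera_from_world']))
    r=np.array([(u-K[0,2])/K[0,0],-(v-K[1,2])/K[1,1],-1.0])
    if depth is not None: return T[:3,:3]@(r*depth)+T[:3,3]
    w=T[:3,:3]@r; o=T[:3,3]; return o+w*(z-o[2])/w[2]
def pix(cam,p):
    m=env.camera_model(cam); K=np.array(m['K']); c=np.array(m['camera_from_world'])@np.append(p,1)
    return K[0,0]*c[0]/-c[2]+K[0,2], K[1,1]*-c[1]/-c[2]+K[1,2]
E
python3 - <<'E'
from h import *
for c in ['top','side']:
    im,d=look(c,c+'1.png'); m=env.camera_model(c); print(c,m)
    for l in ['jig','template','catch','catch_knob','collet']:
        for r in env.spot_in(c,l)[:2]:
            u,v=r['xy'][0]*640,r['xy'][1]*480
            dd=d[int(v),int(u)]
            print(l,round(r['p'],2),round(u),round(v),world(c,u,v,depth=dd).round(3))
print(env.sense(), env.grip_point_offset)
E
```

```text
pics
top {'K': array([[573.66510078,   0.        , 312.65436226],
       [  0.        , 573.66510078, 235.94151747],
       [  0.        ,   0.        ,   1.        ]]), 'camera_from_world': array([[-0.01074954, -0.99991143, -0.00784744, -0.04921666],
       [ 0.99141568, -0.01168023,  0.13022492, -0.50787944],
       [-0.13030505, -0.00638022,  0.99145342, -1.08874596],
       [ 0.        ,  0.        ,  0.        ,  1.        ]])}
jig 0.72 267 227 [0.528 0.035 0.025]
template 0.72 397 229 [ 0.518 -0.22   0.04 ]
catch 0.78 226 234 [0.513 0.114 0.039]
catch_knob 0.57 225 237 [0.507 0.116 0.038]
collet 0.44 311 274 [ 0.432 -0.051  0.043]
side {'K': array([[557.04877458,   0.        , 328.00375244],
       [  0.        , 557.04877458, 241.05201658],
       [  0.        ,   0.        ,   1.        ]]), 'camera_from_world': array([[-0.99726372, -0.07301031, -0.01160047,  0.47008206],
       [ 0.0139216 , -0.33958785,  0.94047131, -0.10011925],
       [-0.07260347,  0.93773642,  0.33967506, -1.00333106],
       [ 0.        ,  0.        ,  0.        ,  1.        ]])}
jig 0.61 294 302 [0.51
[... 222 characters left out ...]
7]
{'t': 0.6, 'joints': array([ 1.02943613,  0.43450578,  0.0250035 ,  1.57320437, -0.01160444,
        1.13399953, -0.07506478]), 'qvel': array([-0.00027849,  0.00034157,  0.00094842, -0.00086287, -0.00089048,
        0.00134147, -0.00042663]), 'effort': array([-2.80386585e-04, -6.67328668e+01,  9.83520895e-01, -3.14687026e+01,
       -6.06445433e-02,  3.31638136e-02,  7.33002565e-06]), 'tcp_pos': array([ 0.26549052, -0.56582083,  0.22673659]), 'orientation': array([ 1.48865816e-05,  9.76038501e-01,  2.17597894e-01, -5.08193802e-07]), 'ft_force': array([ 0.94704314, -0.44087334,  0.14524717]), 'moment': array([ 0.06112453, -0.03961283, -0.01819354]), 'finger_gap': 1.0015012452124799} 0.0188
```

Run:
```python
import cv2
a=cv2.imread('pics/top1.png')[130:340,160:480]
cv2.imwrite('pics/t1c.png',cv2.resize(a,(800,525),interpolation=cv2.INTER_CUBIC))
```

```text
(no output)
```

View pics/t1c.png

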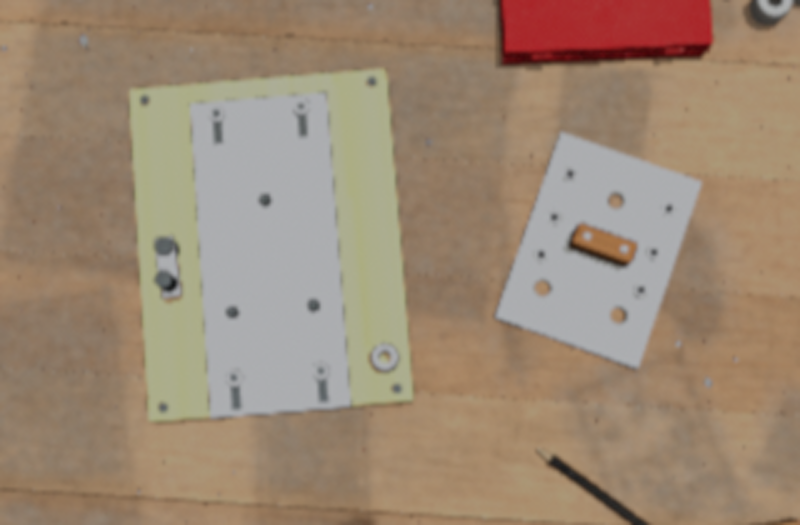

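View pics/side1.png

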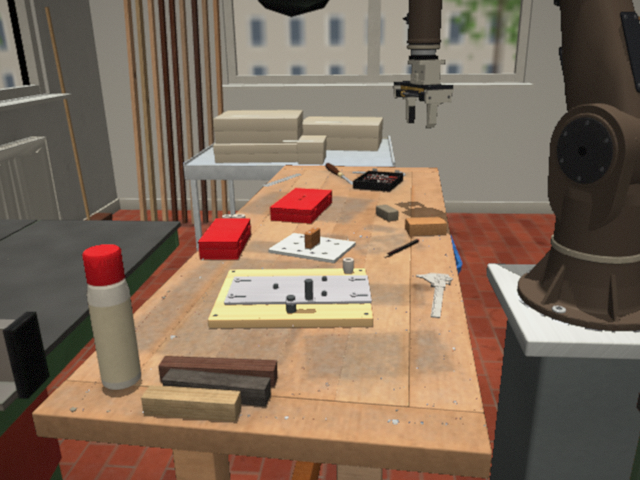

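The top view crop shows the jig at left with its pins at crop (265,200), (232,312) and (313,305). The catch pivot is at (164,245) and its knob at (165,280), pointing to -x. The collet is at (384,357). The template is at right with its handle at (604,245), yawed about -0.35. The side view agrees with this layout.

Run:
```python
from h import *
c='top'
P=lambda x,y:(160+(x-.75)/2.5,130+(y-.75)/2.5)
im=cv2.imread('pics/top1.png'); hsv=cv2.cvtColor(im,cv2.COLOR_BGR2HSV)
def corners(mask,z,seed):
    n,l,s,_=cv2.connectedComponentsWithStats(mask); k=l[seed[1],seed[0]]
    cn=max(cv2.findContours((l==k).astype(np.uint8),0,2)[0],key=cv2.contourArea)
    r=cv2.minAreaRect(cv2.convexHull(cn)); b=cv2.boxPoints(r)
    w=np.array([world(c,u,v,z) for u,v in b]); 
    e=[np.linalg.norm(w[i]-w[(i+1)%4]) for i in (0,1)]
    i=int(np.argmax(e)); d=w[i]-w[i+1]; d*=np.sign(d[0])
    return w.mean(0).round(4),np.round(e,4),np.arctan2(d[1],d[0]).round(4)
h,s,v=cv2.split(hsv)
print('hsv jig',hsv[230,220-0],hsv[280,230],'templ',hsv[220,395+25],hsv[int(P(530,240)[1]),int(P(530,300)[0])])
print('jig',corners(((h>24)&(h<40)&(s>50)).astype(np.uint8)*255,.018,(int(P(370,200)[0]),int(P(370,200)[1]))))
print('tmpl',corners(((s<35)&(v>120)).astype(np.uint8)*255,.008,tuple(int(a) for a in P(600,180))))
# hand points
J=[world(c,*P(x,y),.018) for x,y in [(131,90),(385,70),(412,400),(150,420)]]
print('J',np.array(J).round(4).tolist(),np.mean(J,0))
T=[world(c,*P(x,y),.008) for x,y in [(562,132),(701,182),(639,367),(497,318)]]
print('T',np.mean(T,0))
g=cv2.cvtColor(im,cv2.COLOR_BGR2GRAY).astype(float)
def dark(x,y,z,r=4,bright=False):
    u,w=P(x,y);u0,v0=int(round(u)),int(round(w));p=g[v0-r:v0+r+1,u0-r:u0+r+1];q=np.clip(np.median(p)-20-p,0,None)
    yy,xx=np.mgrid[-r:r+1,-r:r+1];return world(c,u0+(q*xx).sum()/q.sum(),v0+(q*yy).sum()/q.sum(),z)
print('pins',[dark(x,y,.030).round(4) for x,y in [(265,200),(232,312),(313,305)]])
print('handle',world(c,*P(604,241),.044),'knob',world(c,*P(165,280),.0735),'pivot?',world(c,*P(164,245),.04))
print('collet',world(c,*P(384,357),.044))
```

```text
hsv jig [ 32  58 172] [ 31  53 173] templ [113   6 176] [105   6 176]
jig (array([ 0.5283, -0.0658,  0.018 ]), array([1.3385, 0.957 ]), np.float64(1.5555))
tmpl (array([ 0.5221, -0.228 ,  0.008 ]), array([0.1622, 0.1227]), np.float64(-0.3625))
J [[0.6545, 0.1464, 0.018], [0.6685, -0.0587, 0.018], [0.4029, -0.0769, 0.018], [0.3895, 0.1283, 0.018]] [0.52885712 0.03481277 0.018     ]
T [ 0.52199898 -0.2288709   0.008     ]
pins [array([0.561 , 0.0373, 0.03  ]), array([0.4724, 0.0629, 0.03  ]), array([ 0.477 , -0.0006,  0.03  ])]
handle [ 0.52306218 -0.22701053  0.044     ] knob [0.49296061 0.10874185 0.0735    ] pivot? [0.52458237 0.11511022 0.04      ]
collet [ 0.43504252 -0.05548301  0.044     ]
```

```bash
cat >> h.py <<'E'
from scipy.spatial.transform import Rotation as R
def rel(p,ang=None):
    s=env.sense(); q=s['orientation']; M=R.from_quat(np.r_[q[1:],q[0]]).as_matrix()
    cur=np.arctan2(M[1,1],M[0,1])
    th=0 if ang is None else -((ang-cur+np.pi/2)%np.pi-np.pi/2)
    print('t',round(s['t'],2),'tcp',s['tcp_pos'].round(4),'yang',cur.round(4),'tilt',M[:,2].round(3),'F',s['ft_force'].round(1),'gap',round(s['finger_gap'],3))
    print('linear cm',(M.T@(np.array(p)-s['tcp_pos'])*100).round(2),'yaw',round(th,3))
E
python3 -c "
from h import *
rel([.522,-.228,.12],-.3625)"
```

```text
t 0.6 tcp [ 0.2655 -0.5658  0.2267] yang -1.1321 tilt [ 0. -0. -1.] F [ 0.9 -0.4  0.1] gap 1.002
linear cm [ 37.57 -19.69  10.67] yaw -0.77
```

Emit:
{"op": "carry_out", "data": {
  "motion": [
    {"linear":[37.6,-19.7,10.7],"yaw":-0.77,"grip":1},
    {"linear":[37.6,-19.7,10.7],"yaw":-0.77,"grip":1},
    {"linear":[37.6,-19.7,10.7],"yaw":-0.77,"grip":1},
    {"linear":[37.6,-19.7,10.7],"yaw":-0.77,"grip":1},
    {"linear":[37.6,-19.7,10.7],"yaw":-0.77,"grip":1},
    {"linear":[37.6,-19.7,10.7],"yaw":-0.77,"grip":1},
    {"linear":[37.6,-19.7,10.7],"yaw":-0.77,"grip":1},
    {"linear":[37.6,-19.7,10.7],"yaw":-0.77,"grip":1},
    {"linear":[37.6,-19.7,10.7],"yaw":-0.77,"grip":1},
    {"linear":[37.6,-19.7,10.7],"yaw":-0.77,"grip":1}
  ]
}}

```text
t: 1.43
tcp_pos: [0.5108, -0.2426, 0.1247]
orientation: [0.0, 0.823, 0.568, 0.0]
ft_force: [1.1, -0.9, 0.3]
finger_gap: 1.0
```

```bash
python3 -c "
from h import *
rel([.522,-.228,.06],-.3625)"
```

```text
t 1.43 tcp [ 0.5108 -0.2426  0.1247] yang -0.3625 tilt [ 0.001 -0.    -1.   ] F [ 1.1 -0.9  0.3] gap 1.0
linear cm [1.76 0.52 6.47] yaw -0.0
```

Emit:
{"op": "carry_out", "data": {
  "motion": [
    {"linear":[1.76,0.52,3],"yaw":0,"grip":1},
    {"linear":[1.76,0.52,6.4],"yaw":0,"grip":1},
    {"linear":[1.76,0.52,6.4],"yaw":0,"grip":1},
    {"linear":[1.76,0.52,6.4],"yaw":0,"grip":1}
  ]
}}

```text
t: 1.77
tcp_pos: [0.5194, -0.2293, 0.0599]
orientation: [-0.002, 0.823, 0.568, -0.001]
ft_force: [0.0, -0.2, 1.0]
finger_gap: 1.0
```

```bash
python3 -c "
from h import *
rel([.522,-.228,.0135],-.3625)
im,d=look('top')
u,v=pix('top',[.522,-.228,.03]); print(u,v)
a=im[int(v)-75:int(v)+75,int(u)-100:int(u)+100]
cv2.imwrite('pics/g1.png',cv2.resize(a,(640,480),interpolation=2))
"
```

```text
t 1.77 tcp [ 0.5194 -0.2293  0.0599] yang -0.3619 tilt [-0.004  0.001 -1.   ] F [ 0.  -0.2  1. ] gap 1.0
linear cm [0.22 0.22 4.64] yaw 0.001
400.78430034191626 227.68012015151322
```

View pics/g1.png

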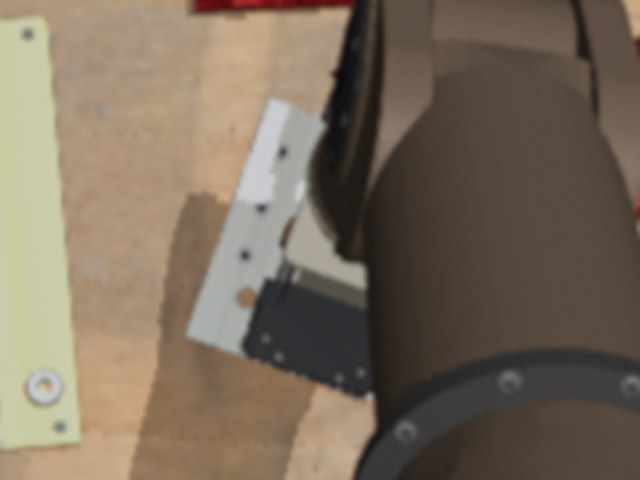

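The arm covers most of the template, but the gripper body lines up with the plate. I'll lower and grip.

Emit:
{"op": "carry_out", "data": {
  "motion": [
    {"linear":[0.1,0.1,2.3],"yaw":0,"grip":1},
    {"linear":[0.1,0.1,4.6],"yaw":0,"grip":1},
    {"linear":[0.1,0.1,4.6],"yaw":0,"grip":1},
    {"linear":[0.1,0.1,4.6],"yaw":0,"grip":0},
    {"linear":[0.1,0.1,4.6],"yaw":0,"grip":-1},
    {"linear":[0.1,0.1,4.6],"yaw":0,"grip":-1},
    {"linear":[0.1,0.1,4.6],"yaw":0,"grip":-1},
    {"linear":[0.1,0.1,4.6],"yaw":0,"grip":-1},
    {"linear":[0.1,0.1,4.6],"yaw":0,"grip":-1},
    {"linear":[0.1,0.1,4.6],"yaw":0,"grip":-1}
  ]
}}

```text
t: 2.65
tcp_pos: [0.5224, -0.2289, 0.0152]
orientation: [0.0, 0.823, 0.568, 0.0]
ft_force: [-0.2, 0.3, -0.6]
finger_gap: 0.544
```

```bash
python3 -c "
from h import *
rel([.512,.034,.11],.069)"
```

```text
t 2.65 tcp [ 0.5224 -0.2289  0.0152] yang -0.362 tilt [ 0. -0. -1.] F [-0.2  0.3 -0.6] gap 0.544
linear cm [ 24.22 -10.28  -9.48] yaw -0.431
```

Emit:
{"op": "carry_out", "data": {
  "motion": [
    {"linear":[0,0,0],"yaw":0,"grip":-1},
    {"linear":[0,0,0],"yaw":0,"grip":-1},
    {"linear":[0,0,0],"yaw":0,"grip":-1},
    {"linear":[0,0,0],"yaw":0,"grip":-1},
    {"linear":[0,0,0],"yaw":0,"grip":-1},
    {"linear":[0,0,0],"yaw":0,"grip":-1},
    {"linear":[0,0,0],"yaw":0,"grip":-1},
    {"linear":[0,0,0],"yaw":0,"grip":-1}
  ]
}}

```text
t: 3.32
tcp_pos: [0.5223, -0.2288, 0.0148]
orientation: [0.0, 0.823, 0.568, 0.0]
ft_force: [1.1, 0.4, -1.2]
finger_gap: 0.192
```

Emit:
{"op": "carry_out", "data": {
  "motion": [
    {"linear":[0,0,0],"yaw":0,"grip":-1},
    {"linear":[0,0,0],"yaw":0,"grip":-1},
    {"linear":[0,0,-1],"yaw":0,"grip":-1},
    {"linear":[0,0,-3],"yaw":0,"grip":-1},
    {"linear":[0,0,-6],"yaw":0,"grip":-1},
    {"linear":[0,0,-9.5],"yaw":0,"grip":-1},
    {"linear":[0,0,-9.5],"yaw":0,"grip":-1}
  ]
}}

```text
t: 3.9
tcp_pos: [0.5256, -0.2297, 0.1165]
orientation: [0.004, 0.823, 0.568, 0.003]
ft_force: [2.2, -0.2, -2.8]
finger_gap: 0.195
```

```bash
python3 -c "
from h import *
rel([.512,.034,.11],.069)
im,d=look('side')
u,v=pix('side',[.52,-.228,.1]); u,v=int(u),int(v)
print(u,v)
cv2.imwrite('pics/s2.png',cv2.resize(im[v-75:v+75,u-100:u+100],(640,480),interpolation=2))
"
```

```text
t 3.9 tcp [ 0.5256 -0.2297  0.1165] yang -0.3621 tilt [ 0.008 -0.003 -1.   ] F [ 2.2 -0.2 -2.8] gap 0.195
linear cm [ 24.18 -10.62   0.56] yaw -0.431
312 205
```

View pics/s2.png

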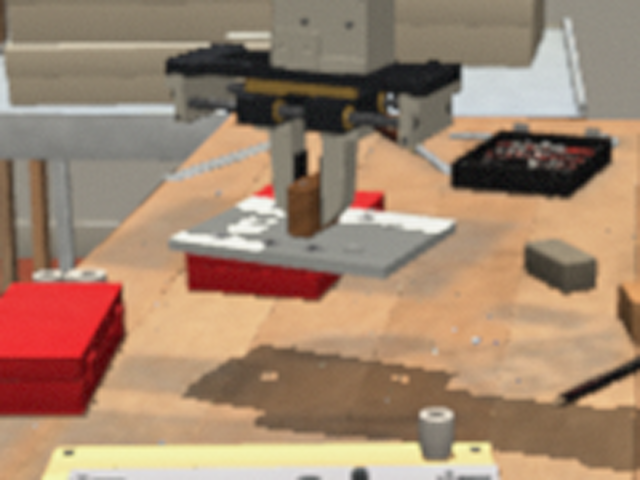

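The template is held level in the jaws. I'll carry it to just above the jig, 12 mm short of its place.

```bash
python3 -c "
from h import *
rel([.5074,.0334,.11],.069)"
```

```text
t 3.95 tcp [ 0.5245 -0.2295  0.1139] yang -0.3622 tilt [ 0.006 -0.002 -1.   ] F [ 0.4  0.9 -4.2] gap 0.197
linear cm [ 23.98 -10.92   0.31] yaw -0.431
```

Emit:
{"op": "carry_out", "data": {
  "motion": [
    {"linear":[1.5,-0.7,0],"yaw":-0.03,"grip":-1},
    {"linear":[4.5,-2.0,0],"yaw":-0.08,"grip":-1},
    {"linear":[8,-3.6,0],"yaw":-0.15,"grip":-1},
    {"linear":[12,-5.3,0],"yaw":-0.22,"grip":-1},
    {"linear":[16,-7.1,0],"yaw":-0.29,"grip":-1},
    {"linear":[19.5,-8.7,0],"yaw":-0.36,"grip":-1},
    {"linear":[22.5,-10,0],"yaw":-0.41,"grip":-1},
    {"linear":[24,-10.7,0],"yaw":-0.431,"grip":-1},
    {"linear":[24,-10.7,0],"yaw":-0.431,"grip":-1},
    {"linear":[24,-10.7,0],"yaw":-0.431,"grip":-1}
  ]
}}

```text
t: 4.78
tcp_pos: [0.5059, 0.0347, 0.109]
orientation: [-0.001, 0.681, 0.732, -0.001]
ft_force: [-0.6, -1.1, -4.3]
finger_gap: 0.195
```

Emit:
{"op": "carry_out", "data": {
  "motion": [
    {"linear":[0,0,0],"yaw":0,"grip":-1},
    {"linear":[0,0,0],"yaw":0,"grip":-1},
    {"linear":[0,0,0],"yaw":0,"grip":-1}
  ]
}}

```text
t: 5.03
tcp_pos: [0.507, 0.0321, 0.1095]
orientation: [-0.0, 0.683, 0.73, -0.0]
ft_force: [-0.3, -0.5, -2.9]
finger_gap: 0.19
```

```bash
python3 -c "
from h import *
rel([.5074,.0334,.056],.069)
im,d=look('top')
u,v=pix('top',[.52,.034,.1]); u,v=int(u),int(v)
cv2.imwrite('pics/g3.png',cv2.resize(im[v-75:v+75,u-100:u+100],(640,480),interpolation=2)); print(u-100,v-75)
"
```

```text
t 5.03 tcp [0.507  0.0321 0.1095] yang 0.0667 tilt [-0.001 -0.001 -1.   ] F [-0.3 -0.5 -2.9] gap 0.19
linear cm [0.13 0.05 5.35] yaw -0.002
164 149
```

View pics/g3.png

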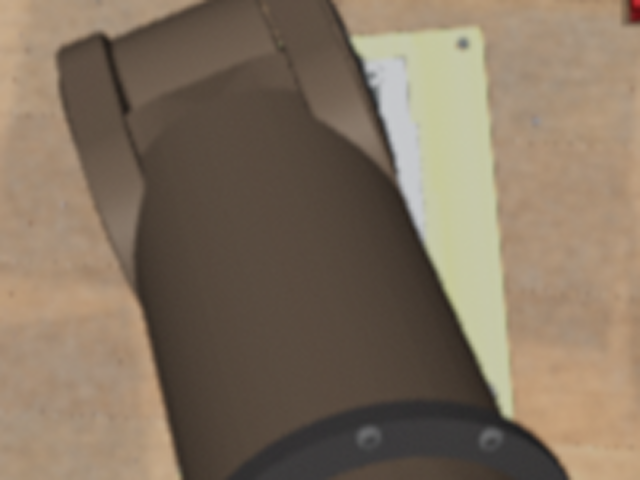

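The top camera is covered by the arm here. From now on I'll descend by force and height, with the side camera as backup.

Emit:
{"op": "carry_out", "data": {
  "motion": [
    {"linear":[0,0,1.5],"yaw":0,"grip":-1},
    {"linear":[0,0,3.5],"yaw":0,"grip":-1},
    {"linear":[0,0,4.8],"yaw":0,"grip":-1},
    {"linear":[0,0,5.4],"yaw":0,"grip":-1},
    {"linear":[0,0,5.4],"yaw":0,"grip":-1},
    {"linear":[0,0,5.4],"yaw":0,"grip":-1},
    {"linear":[0,0,5.4],"yaw":0,"grip":-1},
    {"linear":[0,0,5.4],"yaw":0,"grip":-1}
  ]
}}

```text
t: 5.75
tcp_pos: [0.5079, 0.0335, 0.0568]
orientation: [0.001, 0.682, 0.731, 0.001]
ft_force: [0.5, -1.1, -3.6]
finger_gap: 0.192
```

```bash
python3 -c "
from h import *
rel([.5074,.0334,.0485],.069)
im,d=look('side')
u,v=pix('side',[.515,.034,.05]); u,v=int(u),int(v)
cv2.imwrite('pics/s3.png',cv2.resize(im[v-75:v+75,u-100:u+100],(800,600),interpolation=2)); print(u-100,v-75)
"
```

```text
t 5.75 tcp [0.5079 0.0335 0.0568] yang 0.0686 tilt [ 0.002  0.    -1.   ] F [ 0.5 -1.1 -3.6] gap 0.192
linear cm [-0.01 -0.05  0.83] yaw -0.0
201 198
```

View pics/s3.png

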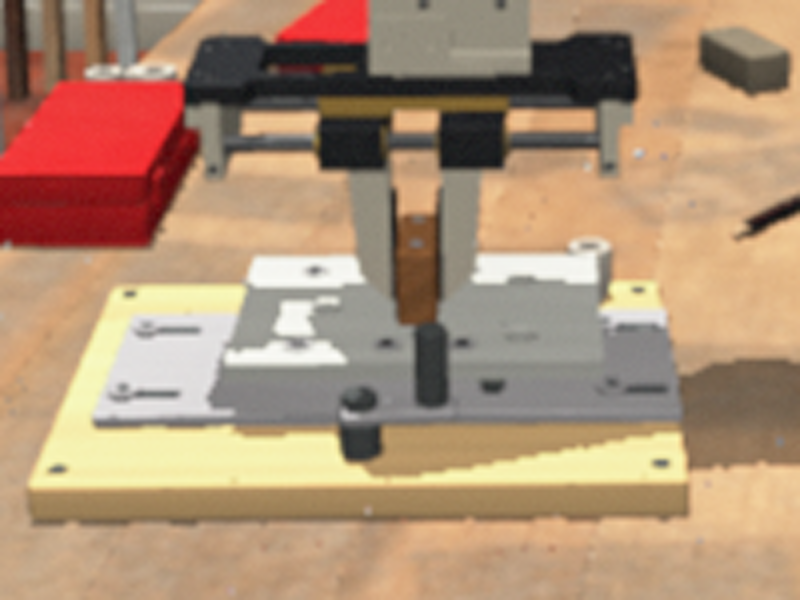

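The template hovers level and aligned over the carriage, with its left pin visible at (492,385) and clear of the knob. I'll lower gently.

Emit:
{"op": "carry_out", "data": {
  "motion": [
    {"linear":[0,0,0.3],"yaw":0,"grip":-1},
    {"linear":[0,0,0.5],"yaw":0,"grip":-1},
    {"linear":[0,0,0.7],"yaw":0,"grip":-1},
    {"linear":[0,0,0.8],"yaw":0,"grip":-1},
    {"linear":[0,0,0.85],"yaw":0,"grip":-1},
    {"linear":[0,0,0.9],"yaw":0,"grip":-1},
    {"linear":[0,0,0.9],"yaw":0,"grip":-1},
    {"linear":[0,0,0.9],"yaw":0,"grip":-1}
  ]
}}

```text
t: 6.47
tcp_pos: [0.5072, 0.0335, 0.0469]
orientation: [0.0, 0.682, 0.731, -0.0]
ft_force: [0.7, -0.5, -4.0]
finger_gap: 0.195
```

Emit:
{"op": "carry_out", "data": {
  "motion": [
    {"linear":[0,0,0.05],"yaw":0,"grip":-1},
    {"linear":[0,0,0.1],"yaw":0,"grip":-1},
    {"linear":[0,0,0.1],"yaw":0,"grip":-1},
    {"linear":[0,0,0.1],"yaw":0,"grip":-1}
  ]
}}

```text
t: 6.8
tcp_pos: [0.5073, 0.0335, 0.0467]
orientation: [0.0, 0.682, 0.731, 0.0]
ft_force: [-4.1, -0.3, 8.9]
finger_gap: 0.191
```

Emit:
{"op": "carry_out", "data": {
  "motion": [
    {"linear":[0,0,-0.02],"yaw":0,"grip":-1},
    {"linear":[0,0,-0.02],"yaw":0,"grip":-1},
    {"linear":[0,0,-0.02],"yaw":0,"grip":-1},
    {"linear":[0,0,-0.02],"yaw":0,"grip":-1}
  ]
}}

```text
t: 7.13
tcp_pos: [0.5073, 0.0335, 0.0467]
orientation: [0.0, 0.682, 0.731, 0.0]
ft_force: [-2.6, 0.1, 6.9]
finger_gap: 0.196
```

Step 1 contact holds at about 10 N with template z at 32 mm. Next I'll slide along +x, which is tool +y.

Emit:
{"op": "carry_out", "data": {
  "motion": [
    {"linear":[0,0.1,0],"yaw":0,"grip":-1},
    {"linear":[0,0.2,0],"yaw":0,"grip":-1},
    {"linear":[0,0.3,0],"yaw":0,"grip":-1},
    {"linear":[0,0.4,0],"yaw":0,"grip":-1},
    {"linear":[0,0.5,0],"yaw":0,"grip":-1},
    {"linear":[0,0.6,0],"yaw":0,"grip":-1},
    {"linear":[0,0.7,0],"yaw":0,"grip":-1},
    {"linear":[0,0.8,0],"yaw":0,"grip":-1}
  ]
}}

```text
t: 7.8
tcp_pos: [0.513, 0.0339, 0.0466]
orientation: [-0.001, 0.682, 0.731, -0.002]
ft_force: [-10.9, -0.9, 16.3]
finger_gap: 0.195
```

Emit:
{"op": "carry_out", "data": {
  "motion": [
    {"linear":[0,0.05,0],"yaw":0,"grip":-1},
    {"linear":[0,0.1,0],"yaw":0,"grip":-1},
    {"linear":[0,0.15,0],"yaw":0,"grip":-1},
    {"linear":[0,0.2,0],"yaw":0,"grip":-1},
    {"linear":[0,0.2,0],"yaw":0,"grip":-1}
  ]
}}

```text
t: 8.22
tcp_pos: [0.5154, 0.034, 0.0465]
orientation: [-0.001, 0.682, 0.731, -0.001]
ft_force: [-9.0, -0.5, 12.2]
finger_gap: 0.192
```

Emit:
{"op": "carry_out", "data": {
  "motion": [
    {"linear":[0,0.05,-0.05],"yaw":0,"grip":-1},
    {"linear":[0,0.1,-0.05],"yaw":0,"grip":-1},
    {"linear":[0,0.15,-0.05],"yaw":0,"grip":-1},
    {"linear":[0,0.15,-0.05],"yaw":0,"grip":-1}
  ]
}}

```text
t: 8.55
tcp_pos: [0.519, 0.0343, 0.0465]
orientation: [0.0, 0.682, 0.731, 0.0]
ft_force: [0.7, 0.4, -3.0]
finger_gap: 0.192
```

The contact force has vanished at x = 0.519, so the holes are over the pins. I'll lower slowly.

Emit:
{"op": "carry_out", "data": {
  "motion": [
    {"linear":[0,0,0.1],"yaw":0,"grip":-1},
    {"linear":[0,0,0.2],"yaw":0,"grip":-1},
    {"linear":[0,0,0.2],"yaw":0,"grip":-1},
    {"linear":[0,0,0.2],"yaw":0,"grip":-1}
  ]
}}

```text
t: 8.88
tcp_pos: [0.5186, 0.0342, 0.0444]
orientation: [-0.0, 0.682, 0.731, -0.0]
ft_force: [-0.0, 0.2, -2.2]
finger_gap: 0.194
```

Emit:
{"op": "carry_out", "data": {
  "motion": [
    {"linear":[0,0,0.1],"yaw":0,"grip":-1},
    {"linear":[0,0,0.2],"yaw":0,"grip":-1},
    {"linear":[0,0,0.25],"yaw":0,"grip":-1},
    {"linear":[0,0,0.25],"yaw":0,"grip":-1}
  ]
}}

```text
t: 9.22
tcp_pos: [0.5189, 0.0342, 0.042]
orientation: [0.0, 0.682, 0.731, 0.0]
ft_force: [1.5, -0.7, -2.9]
finger_gap: 0.196
```

Inserting freely, with about 3.3 mm left.

Emit:
{"op": "carry_out", "data": {
  "motion": [
    {"linear":[0,0,0.1],"yaw":0,"grip":-1},
    {"linear":[0,0,0.2],"yaw":0,"grip":-1},
    {"linear":[0,0,0.25],"yaw":0,"grip":-1},
    {"linear":[0,0,0.3],"yaw":0,"grip":-1},
    {"linear":[0,0,0.3],"yaw":0,"grip":-1}
  ]
}}

```text
t: 9.63
tcp_pos: [0.5189, 0.0342, 0.0391]
orientation: [0.0, 0.682, 0.731, 0.0]
ft_force: [2.1, -0.5, -2.6]
finger_gap: 0.192
```

Emit:
{"op": "carry_out", "data": {
  "motion": [
    {"linear":[0,0,0.05],"yaw":0,"grip":-1},
    {"linear":[0,0,0.08],"yaw":0,"grip":-1},
    {"linear":[0,0,0.08],"yaw":0,"grip":-1},
    {"linear":[0,0,0.08],"yaw":0,"grip":-1}
  ]
}}

```text
t: 9.97
tcp_pos: [0.5189, 0.0342, 0.0388]
orientation: [0.0, 0.682, 0.731, 0.0]
ft_force: [0.7, -1.6, 6.1]
finger_gap: 0.196
```

Flush at TCP z 0.0388, i.e. 24 mm. I'll release and lift.

Emit:
{"op": "carry_out", "data": {
  "motion": [
    {"linear":[0,0,-0.06],"yaw":0,"grip":-1},
    {"linear":[0,0,-0.06],"yaw":0,"grip":0.1},
    {"linear":[0,0,-0.06],"yaw":0,"grip":0.1},
    {"linear":[0,0,-0.06],"yaw":0,"grip":0.1},
    {"linear":[0,0,-0.06],"yaw":0,"grip":0.1},
    {"linear":[0,0,-0.06],"yaw":0,"grip":0.1},
    {"linear":[0,0,-0.06],"yaw":0,"grip":0.1},
    {"linear":[0,0,-0.06],"yaw":0,"grip":0.1},
    {"linear":[0,0,-0.06],"yaw":0,"grip":0.1}
  ]
}}

```text
t: 10.72
tcp_pos: [0.5186, 0.0343, 0.0388]
orientation: [-0.0, 0.682, 0.731, -0.0]
ft_force: [0.7, 1.0, 0.8]
finger_gap: 0.547
```

Emit:
{"op": "carry_out", "data": {
  "motion": [
    {"linear":[0,0,-1.5],"yaw":0,"grip":0.1},
    {"linear":[0,0,-4],"yaw":0,"grip":0.1},
    {"linear":[0,0,-7.5],"yaw":0,"grip":-0.5},
    {"linear":[0,0,-9],"yaw":0,"grip":-1},
    {"linear":[0,0,-9],"yaw":0,"grip":-1},
    {"linear":[0,0,-9],"yaw":0,"grip":-1}
  ]
}}

```text
t: 11.22
tcp_pos: [0.5192, 0.0342, 0.1296]
orientation: [0.001, 0.682, 0.731, 0.001]
ft_force: [-0.8, -0.6, -1.3]
finger_gap: 0.31
```

```bash
python3 -c "
from h import *
rel([.49,.15,.12],.069)
im,d=look('side')
for l in ['catch_knob','catch','template']:
  for r in env.spot_in('side',l)[:2]: print(l,r['p'],r['xy'][0]*640,r['xy'][1]*480)
u,v=201,178
cv2.imwrite('pics/s4.png',cv2.resize(im[v:v+150,u:u+200],(800,600),interpolation=2))
"
```

```text
t 11.22 tcp [0.5192 0.0342 0.1296] yang 0.0686 tilt [ 0.002 -0.    -1.   ] F [-0.8 -0.6 -1.3] gap 0.31
linear cm [11.75 -2.12  0.95] yaw -0.0
catch_knob 0.59 305.79200000000003 298.512
catch 0.94 306.496 298.608
catch 0.16 291.776 308.688
template 0.96 296.57599999999996 285.408
```

View pics/s4.png

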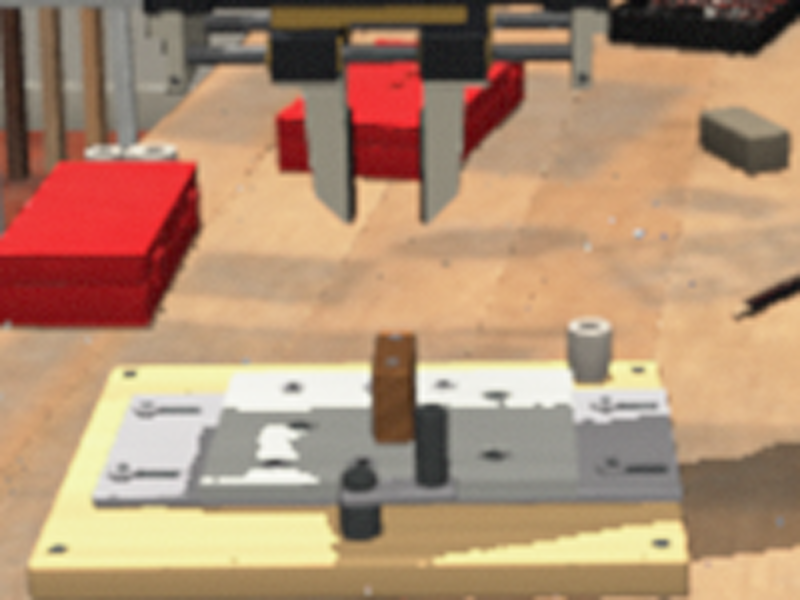

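The template lies flush and released. The collet is untouched and the catch is still open. I'll work out the push path, with closed fingers turned 45° behind the knob and following its arc.

```bash
cat >> h.py <<'E'
yaw=.0686; C=np.array([.5289,.0348]); Rj=np.array([[np.cos(yaw),-np.sin(yaw)],[np.sin(yaw),np.cos(yaw)]])
def tool(th,off):  # off: knob axis to tool axis, m
    k=np.array([-.03*np.cos(th),.08-.03*np.sin(th)])
    return C+Rj@(k+off*np.array([-.7071,.7071]))
E
python3 -c "
from h import *
print(env.sense()['joints'].round(2))
rel([*tool(.1,.027),.11],yaw+.785)
for z in (.04,.045,.05,.06): print(z,pix('side',[*(C+Rj@np.array([0,.08])),z]))
"
```

```text
[ 0.15  0.41 -0.41  1.92  0.22  0.85 -0.31]
t 11.42 tcp [0.5178 0.0341 0.1277] yang 0.069 tilt [-0.002 -0.    -1.   ] F [-0.6 -0.3 -0. ] gap 0.134
linear cm [ 9.6  -3.78  1.77] yaw -0.785
0.04 (np.float64(291.24092054947585), np.float64(298.03250662110565))
0.045 (np.float64(291.1377743324986), np.float64(295.2862133048203))
0.05 (np.float64(291.0342459886651), np.float64(292.52974576729787))
0.06 (np.float64(290.8260343948285), np.float64(286.9860610323311))
```

Emit:
{"op": "carry_out", "data": {
  "motion": [
    {"linear":[2,-0.8,0.5],"yaw":-0.11,"grip":-1},
    {"linear":[5,-2,1],"yaw":-0.22,"grip":-1},
    {"linear":[8,-3.2,1.5],"yaw":-0.33,"grip":-1},
    {"linear":[9.6,-3.8,1.8],"yaw":-0.44,"grip":-1},
    {"linear":[9.6,-3.8,1.8],"yaw":-0.55,"grip":-1},
    {"linear":[9.6,-3.8,1.8],"yaw":-0.66,"grip":-1},
    {"linear":[9.6,-3.8,1.8],"yaw":-0.785,"grip":-1},
    {"linear":[9.6,-3.8,1.8],"yaw":-0.785,"grip":-1},
    {"linear":[9.6,-3.8,1.8],"yaw":-0.785,"grip":-1}
  ]
}}

```text
t: 12.17
tcp_pos: [0.4737, 0.1273, 0.1101]
orientation: [-0.001, 0.353, 0.936, -0.0]
ft_force: [-0.4, 0.1, -0.1]
finger_gap: 0.002
```

```bash
python3 -c "
from h import *
rel([*tool(.1,.027),.057],yaw+.785)
im,d=look('side')
u,v=201,178
cv2.imwrite('pics/s5.png',cv2.resize(im[v:v+150,u:u+200],(800,600),interpolation=2))
"
```

```text
t 12.17 tcp [0.4737 0.1273 0.1101] yang 0.8501 tilt [-0.002  0.    -1.   ] F [-0.4  0.1 -0.1] gap 0.002
linear cm [ 0.01 -0.01  5.31] yaw -0.004
```

View pics/s5.png

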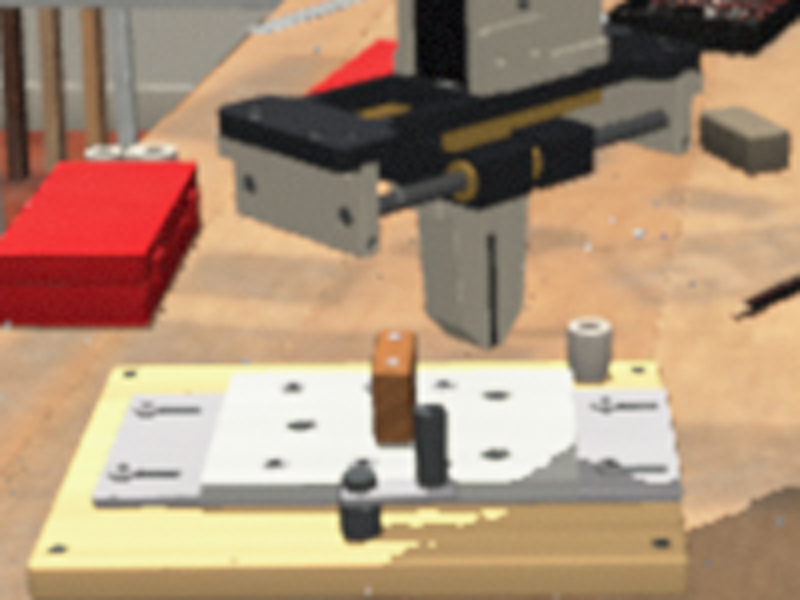

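Emit:
{"op": "carry_out", "data": {
  "motion": [
    {"linear":[0,0,2],"yaw":0,"grip":-1},
    {"linear":[0,0,4.5],"yaw":0,"grip":-1},
    {"linear":[0,0,5.3],"yaw":0,"grip":-1},
    {"linear":[0,0,5.3],"yaw":0,"grip":-1},
    {"linear":[0,0,5.3],"yaw":0,"grip":-1}
  ]
}}

```text
t: 12.63
tcp_pos: [0.4739, 0.1276, 0.0579]
orientation: [-0.0, 0.351, 0.936, -0.0]
ft_force: [-0.0, 0.3, 0.1]
finger_gap: 0.009
```

```bash
python3 -c "
from h import *
for th,o in [(.1,.0165),(.3,.0165),(.5,.0165),(.7,.0165),(.9,.0165),(1.1,.0165),(1.3,.0165),(1.45,.0165),(1.57,.0165)]: print(th); rel([*tool(th,o),.057])
" | grep -v ^t
```

```text
0.1
linear cm [-1.04 -0.05  0.09] yaw 0
0.3
linear cm [-1.54 -0.38  0.09] yaw 0
0.5
linear cm [-2.09 -0.6   0.09] yaw 0
0.7
linear cm [-2.68 -0.71  0.09] yaw 0
0.9
linear cm [-3.28 -0.7   0.09] yaw 0
1.1
linear cm [-3.86 -0.57  0.09] yaw 0
1.3
linear cm [-4.41 -0.33  0.09] yaw 0
1.45
linear cm [-4.78 -0.08  0.09] yaw 0
1.57
linear cm [-5.05  0.16  0.09] yaw 0
```

Emit:
{"op": "carry_out", "data": {
  "motion": [
    {"linear":[-0.5,0,0],"yaw":0,"grip":-1},
    {"linear":[-1.0,-0.1,0],"yaw":0,"grip":-1},
    {"linear":[-1.3,-0.2,0],"yaw":0,"grip":-1},
    {"linear":[-1.55,-0.4,0],"yaw":0,"grip":-1},
    {"linear":[-1.8,-0.5,0],"yaw":0,"grip":-1},
    {"linear":[-2.1,-0.6,0],"yaw":0,"grip":-1},
    {"linear":[-2.4,-0.65,0],"yaw":0,"grip":-1},
    {"linear":[-2.7,-0.7,0],"yaw":0,"grip":-1}
  ]
}}

```text
t: 13.3
tcp_pos: [0.4902, 0.104, 0.0579]
orientation: [0.0, 0.351, 0.936, -0.0]
ft_force: [-2.0, 1.5, 0.1]
finger_gap: 0.003
```

Pushing at about 2.5 N as expected. Continuing from θ≈0.7.

Emit:
{"op": "carry_out", "data": {
  "motion": [
    {"linear":[-0.3,0,0],"yaw":0,"grip":-1},
    {"linear":[-0.6,0,0],"yaw":0,"grip":-1},
    {"linear":[-0.9,0.07,0],"yaw":0,"grip":-1},
    {"linear":[-1.18,0.14,0],"yaw":0,"grip":-1},
    {"linear":[-1.45,0.25,0],"yaw":0,"grip":-1},
    {"linear":[-1.73,0.38,0],"yaw":0,"grip":-1},
    {"linear":[-2.1,0.62,0],"yaw":0,"grip":-1},
    {"linear":[-2.37,0.86,0],"yaw":0,"grip":-1},
    {"linear":[-2.37,0.86,0],"yaw":0,"grip":-1}
  ]
}}

```text
t: 14.05
tcp_pos: [0.5123, 0.0959, 0.0575]
orientation: [-0.001, 0.351, 0.937, -0.0]
ft_force: [-5.4, 2.1, 1.5]
finger_gap: 0.005
```

Emit:
{"op": "carry_out", "data": {
  "motion": [
    {"linear":[-0.05,0.05,0],"yaw":0,"grip":-1},
    {"linear":[-0.1,0.1,0],"yaw":0,"grip":-1},
    {"linear":[-0.1,0.1,0],"yaw":0,"grip":-1},
    {"linear":[-0.1,0.1,0],"yaw":0,"grip":-1}
  ]
}}

```text
t: 14.38
tcp_pos: [0.5132, 0.0962, 0.0574]
orientation: [-0.001, 0.35, 0.937, -0.0]
ft_force: [-7.1, 2.5, 1.1]
finger_gap: 0.008
```

Force is rising against the stop. I'll back off, lift clear and look.

Emit:
{"op": "carry_out", "data": {
  "motion": [
    {"linear":[0.5,-0.3,0],"yaw":0,"grip":-1},
    {"linear":[1.2,-0.6,0],"yaw":0,"grip":-1},
    {"linear":[2,-0.6,-1],"yaw":0,"grip":-1},
    {"linear":[2.5,-0.6,-4],"yaw":0,"grip":-1},
    {"linear":[2.5,-0.6,-8],"yaw":0,"grip":-1},
    {"linear":[2.5,-0.6,-12],"yaw":0,"grip":-1},
    {"linear":[2.5,-0.6,-12],"yaw":0,"grip":-1},
    {"linear":[2.5,-0.6,-12],"yaw":0,"grip":-1},
    {"linear":[2.5,-0.6,-12],"yaw":0,"grip":-1}
  ]
}}

```text
t: 15.13
tcp_pos: [0.492, 0.1073, 0.1785]
orientation: [0.001, 0.351, 0.936, 0.0]
ft_force: [0.5, -1.3, -0.9]
finger_gap: 0.003
```

```bash
python3 -c "
from h import *
rel([.5,.1,.1])
im,d=look('side')
for th in (1.2,1.4,1.57):
  k=C+Rj@np.array([-.03*np.cos(th),.08-.03*np.sin(th)]); u,v=pix('side',[*k,.0735]); print(th,(u-201)*4,(v-178)*4)
u,v=201,178
cv2.imwrite('pics/s6.png',cv2.resize(im[v:v+150,u:u+200],(800,600),interpolation=2))
"
```

```text
t 15.13 tcp [0.492  0.1073 0.1785] yang 0.8539 tilt [ 0.001 -0.    -1.   ] F [ 0.5 -1.3 -0.9] gap 0.003
linear cm [-1.08 -0.03  7.85] yaw 0
1.2 388.5694991472733 378.5627893401752
1.4 375.05554689042333 377.18704212627927
1.57 363.05792004003683 376.8874539788885
```

View pics/s6.png

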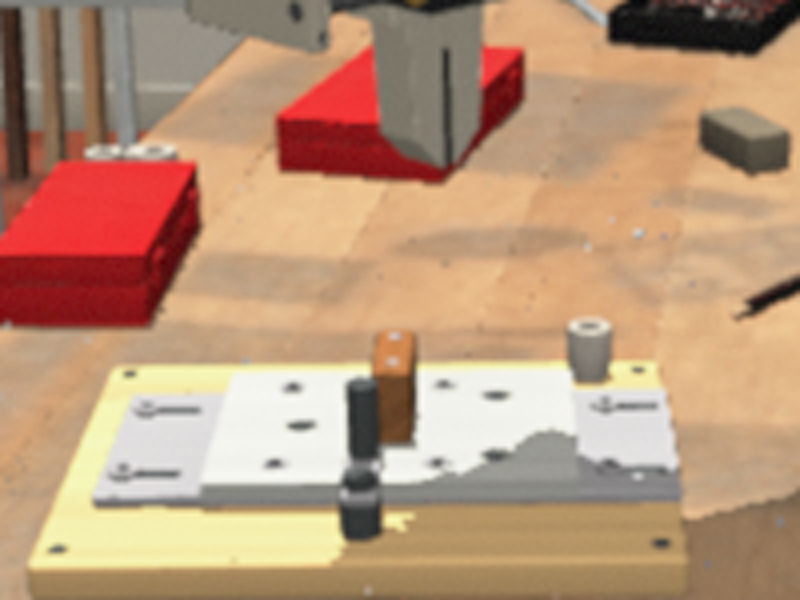

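The knob top shows at (363,382), against a prediction of (363,377) for 1.57 rad. The catch lies over the flush template, the collet has not moved, and the robot is clear.

```bash
python3 -c "
from h import *
print(env.finish_job())"
```

```text
the job is handed in; nothing more can be done
None
```

The template is flush over the three pins, the catch is swung over it, and the job is handed in. The clock stood at about 15 s of the 58 s allowed; the system gave no verdict.

- **Placing:** I gripped the template by its handle and rested it on the pin tops about 12 mm short of its place. Contact there was about 10 N, with the template 32 mm above the jig's origin.
- **Sliding:** I slid it along +x until the contact force vanished, at a shift s of about -9.5 mm. It then went down freely to about 24 mm. The highest contact I read while sliding was about 20 N, though I only read the force at the end of each move.
- **Catch:** I released the template and pushed the knob round with closed fingers until the force rose against the stop, reaching about 7.5 N. I then backed off and lifted clear.

**Last checks:** In the final side picture the knob top is at (363,382), against (363,377) predicted for 1.57 rad. The template looks flush, the collet appears unmoved and the gripper is clear. I judged the catch angle from that picture and from the stop force, because it can't be read directly. The top camera was blocked by the arm during the placing, so that part was confirmed only by force, height and the side view. No check failed or disagreed.

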